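# Close the tag tray: push the tags home, fold the cover and tuck it under the lip

### The job

Push the tag pack with a fingertip all the way into the metal tray until it meets the rear wall, then fold the sprung blue cover down over it and, pressing it flat, push it by its yellow rib as far as it goes so that its free edge is tucked beneath the bright retaining lip and stays shut by itself. Do not lift the pack, leave the spools, stamp and pin tin where they stand, and finish clear of everything.

Things in the scene. Friction and masses are not known exactly. Their poses are not given: they have to be found in the camera images.
- tray: Dark steel tag tray, fixed, 180 x 110 x 41 mm. Origin on the counter under its middle. +x runs from the hinge side to the lip side (the tucking direction), +y from the open loading side (facing the robot) to the rear wall, z up. Floor top 5 mm up, front edge at y = -45 mm; rear wall 28 mm high, inner face at y = +48 mm. Two 16 mm high rails leave a 56 mm channel along y, centred at x = +10 mm.
- pack_center (a point): Centre of the loose tied pack of cream tags, 46 (tray x) x 92 (tray y) x 22 mm, about 80 g, lying flat in the channel, its end sticking out of the tray's open side, 16 to 38 mm short of home. Home against the rear wall its centre is at tray y = +2 mm. Axes within 2 degrees of the tray's; push on the end face towards tray +y.
- cover (a joint): Angle of the blue cover (rad): 0 = folded flat, 1.57 = upright, stop at 1.95 (leaning away from the lip). A spring (0.13 N m/rad towards 1.6; friction 0.05 N m) raises it when let go; holding it flat takes about 3 N at the rib. The lip blocks its edge: it passes under only when flat (below about 0.025) and can be folded down past the lip only while cover_slide is below about 0.006.
- cover_slide (a joint): Travel of the cover and its hinge pin in slots along tray +x (m): 0 = drawn back, 0.016 = fully forward, the edge then lying about 9 mm under the lip. Starts at 0 to 0.003, stays where it is left; moving it takes about 4 N. The edge begins to pass under the lip at about 0.0065.
- cover_hinge (a point): Middle of the hinge axis, 33 mm above the counter, at tray x = -65 mm + cover_slide, tray y = 0; the axis is parallel to tray y. Axes turn with the cover: x from the hinge to the free edge, z out of its outer face (up when folded). Slotted cheeks stand at tray y = +-51.5 mm, x = -80 to -36 mm, 41.5 mm high.
- cover_press (a point): Place for the fingertip: outer face of the cover, mid-width, 85 mm from the hinge axis. Axes as cover_hinge. The cover is a 3 mm plate 92 mm wide, mid-plane through the hinge axis, so its upper face is 34.5 mm above the counter when flat. The yellow rib, 80 mm long across it, stands 9 mm out of the outer face, 95 to 101 mm from the hinge axis; push its hinge-side face towards the lip.
- cover_edge (a point): Middle of the cover's free edge, 130 mm from the hinge axis.
- lip_edge (a point): Front edge of the bright metal retaining lip, at tray x = 71.5 mm, 37.5 mm above the counter (its underside); the lip runs 98 mm along tray y and is about 5 mm high there.
- green_spool_center (a point): Centre of a loose wooden spool of green thread, 38 x 38 x 50 mm, upright beyond the lip; leave it.
- red_spool_center (a point): Centre of a loose wooden spool of dark red thread, 34 x 34 x 42 mm, upright behind the tray; leave it.
- stamp_center (a point): Centre of a loose wooden rubber stamp with an upright handle, 26 x 60 x 71 mm, beyond the lip; leave it.
- pin_tin_center (a point): Centre of a loose round red tin, 60 x 60 x 23 mm, behind the tray; leave it.
- pack: The same tag pack; origin at the middle of its underside.
There are look-alikes about, which are no part of the job. There is more than one size of the tray; the job needs the larger. What is shaped like the pack but turquoise is not meant.

How it is judged:
By the outcome, as a careful person would: the job done as asked, in the order asked, and still so for the second after the job is handed in, with the robot touching nothing.
It also fails if it takes over 50 s, if anything falls off the work surface, if the arm or the gripper's body presses on something with over 40 N, if the wrist force passes 120 N, or if a joint passes its speed limit or range.

### The arm

A 6-joint arm with a two-finger parallel gripper is mounted at the origin on the work surface; the furniture and walls round the work are solid. World frame = base frame: x ahead of the robot, y to its left, z up, the work surface at z = 0. Lengths are in m, angles in rad, forces in N, time in s.
With the tool pointing down it reaches from about 0.375 to 0.9 m from the base axis. Payload 3.1 kg.
Tool frame: the origin (TCP) lies midway between the tips of the shut fingers; the grasp point (between the pads) lies 19 mm behind it; x points along the fingers, z is the direction in which the jaws open and shut, and the axes are right-handed (so a half turn about x gives the same grasp; the last joint's range is limited). The gripper opens to 85 mm and grips with 20 to 120 N. Pads are 22 mm wide; open, the fingers measure 114 mm over their backs; the gripper's body (76 mm by 85 mm) begins 54 mm behind the grasp point. The pads swing forward as they close: fully open they stand 13 mm farther back than shut.
Start: joints at [-1.302, 0.527, 1.433, -0, 1.181, -0.178], TCP at [0.271, -0.563, 0.231] pointing down, gripper open.
Joint ranges: [-3.08, 3.08], [-0.75, 2.2], [0.22, 2.44], [-1.43, 4.57], [0, 2.65], [-2.85, 2.85]. Speed limits (rad/s): [2.79, 2.79, 3.14, 3.14, 3.14, 3.14].

### API

Orientations are given as a unit quaternion [x, y, z, w].
In Python, from station import status, snapshot, camera_params, ticket gives the robot as it stands.
- The arm moves only by the tool arm_command, never from a script. Its argument "series" is a list that holds one entry, the list of rows, each a list of 4 numbers: the shift along the tool's x, y, z in mm, then the turn about the tool's x in rad. A call has 1 to 10 rows; each row shifts and turns the commanded pose from where the row before left it, along the tool's axes as they then stand; what a row does not reach is not made up. A row lasts 1/10 s, in which the tool goes at most 50 mm and 8.59 degrees, less where a joint would pass 70% of its speed; a pose out of reach is approached as far as the arm can. A call is refused whole if a number of a shift passes 50 or a number of a turn 0.15, either way. A call with a gripper value outside its range is refused whole. "jaw" is the opening in per cent of the stroke, from 0 (shut) to 100 (fully open), set as the call begins (left out, the last holds). The fingers move at their own pace and stop on an object; "force" is the grip in N (left out, the last holds). Time passes only in rows, so rows that do not move let the fingers close. It gives the time, the measured TCP pose, the force and the opening at its end, in the units of the state.
- status.sense(): the state, without advancing time (a new reading comes with each control period).
- snapshot(name): name is "side" or "top"; returns the picture (384x512x3 uint8, red, green, blue); there is no depth.
- camera_params(name): a dict with "fovy" (degrees; the focal length in pixels is half the picture's height over the tangent of half this angle, whatever the lens; pixels are square), "cx", "cy" (the principal point, pixels), "k1" (the pictures are not rectified: a ray, as slopes to the right and down, at radius r is drawn at 1 + k1 r^2 times it, then the intrinsics apply), "extrinsics" (4x4, takes a point from camera to world coordinates). Camera axes: x right, y down, z forward; pixel columns grow to the right and rows downward; lengths in m; the calibration is good to about 2 mm. A picture is of the moment at which its call begins. camera_params takes no time and is no camera call.
- ticket.sign_off(): hands the job in, once; it reports no verdict.
The state is a dict: "t": time; "q": joint angles; "qd": joint speeds; "tau": joint torques, N m; "tcp_pos": TCP position; "tool_rot": TCP orientation; "force": force on the tool from outside, world axes, zero at the start; "ft_torque": the same for the moment, N m; "finger_gap": opening from 0.0 (shut) to 1.0 (fully open).
Only numpy, scipy, OpenCV 4.12 (cv2) and the standard library are available. Lean on these libraries where they do the work, as an engineer would, in place of code of your own. Each camera call takes 0.05 s, during which the arm holds its last target. There are 200 camera calls.

## Working session

There is one attempt and no reset: what is moved stays moved. The work goes in short steps, Python scripts to look and compute and a tool call to move; the robot and the scene stay as the last step left them, time stands still between calls to the robot, and variables do not carry over. Pictures are saved under pics/ and viewed, about 8 in all and at most 12, crops included, and the job is handed in when it is done.

Besides the shell and the picture viewer there is one more tool, called as name(argument=value, ...), one argument or row to a line, values as JSON. arm_command: Moves the arm, as the interface text tells. Its arguments: {"type":"object","properties":{"series":{"type":"array"},"jaw":{"type":"number"},"force":{"type":"number"}},"required":["series"]}

```bash
mkdir -p pics; cat > h.py <<'E'
import numpy as np, cv2
from station import status, snapshot, camera_params
def shot(n,f):
    im=snapshot(n); cv2.imwrite('pics/'+f,im[:,:,::-1]); return im
def ray(n,u,v):
    p=camera_params(n); f=192/np.tan(np.radians(p['fovy'])/2)
    d=np.array([(u-p['cx'])/f,(v-p['cy'])/f]); s=d.copy()
    for _ in range(20): s=d/(1+p['k1']*(s@s))
    E=np.array(p['extrinsics']); return E[:3,3],E[:3,:3]@np.array([s[0],s[1],1])
def on(n,u,v,z):
    o,d=ray(n,u,v); return o+d*(z-o[2])/d[2]
def proj(n,P):
    p=camera_params(n); f=192/np.tan(np.radians(p['fovy'])/2)
    E=np.array(p['extrinsics']); c=E[:3,:3].T@(np.array(P)-E[:3,3]); s=c[:2]/c[2]
    s=s*(1+p['k1']*(s@s)); return f*s+[p['cx'],p['cy']]
E
python3 - <<'E'
from h import *
a=shot('top','t0.png'); b=shot('side','s0.png')
for n in('top','side'):
    p=camera_params(n); print(n,p['fovy'],np.round(p['extrinsics'],3).tolist())
s=status.sense(); print({k:np.round(v,3).tolist() for k,v in s.items()})
E
```

```text
top 54.014929447565045 [[-0.006, -0.992, 0.129, 0.502], [-1.0, 0.009, 0.019, -0.04], [-0.02, -0.129, -0.991, 0.906], [0.0, 0.0, 0.0, 1.0]]
side 47.21818668119462 [[0.953, -0.142, 0.269, 0.385], [-0.303, -0.382, 0.873, -0.749], [-0.021, -0.913, -0.407, 0.417], [0.0, 0.0, 0.0, 1.0]]
{'t': 0.1, 'q': [-1.302, 0.528, 1.434, -0.0, 1.181, -0.178], 'qd': [0.0, -0.002, -0.004, -0.0, -0.002, 0.0], 'tau': [0.0, -44.33, -17.859, -0.0, 0.004, 0.0], 'tcp_pos': [0.27, -0.563, 0.23], 'tool_rot': [0.377, 0.599, -0.376, 0.598], 'force': [-0.334, -0.049, -0.854], 'ft_torque': [0.036, -0.0, -0.021], 'finger_gap': 1.0}
```

View pics/t0.png

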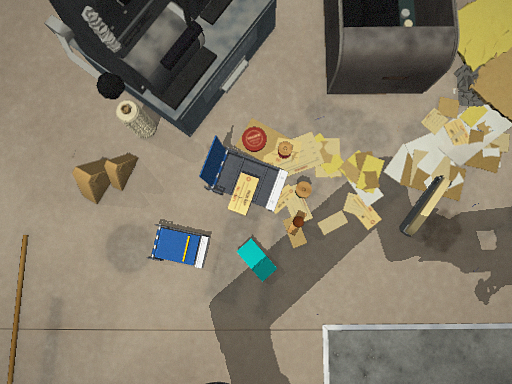

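View pics/s0.png

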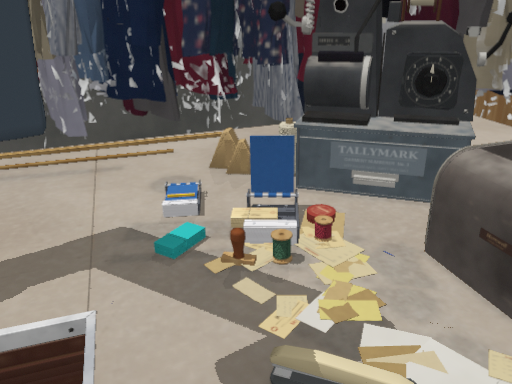

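The top view shows the large tray at about (245,180): blue cover upright at (212,163), bright lip at (275,188), pack at (242,193). The small tray at (180,245) and the turquoise block at (257,258) are look-alikes. In the side view the lip is at (270,231), cover at (272,165), stamp at (238,245) and green spool at (282,247).

```bash
python3 - <<'E'
from h import *
a=cv2.imread('pics/t0.png'); c=cv2.resize(a[125:250,190:320],None,fx=6,fy=6,interpolation=cv2.INTER_CUBIC)[:600]
b=cv2.imread('pics/s0.png'); 
cv2.imwrite('pics/t0c.png',cv2.resize(a[125:225,190:320],None,fx=6,fy=6,interpolation=cv2.INTER_CUBIC))
hsv=cv2.cvtColor(a,cv2.COLOR_BGR2HSV)
# lip: bright unsaturated blob
def blobs(m,r,amin=30):
    n,l,s,ce=cv2.connectedComponentsWithStats(m.astype(np.uint8)); 
    for i in range(1,n):
        if s[i,4]>=amin and r[0]<ce[i][0]<r[1] and r[2]<ce[i][1]<r[3]:
            pts=np.argwhere(l==i)[:,::-1].astype(np.float32); yield ce[i],s[i,4],cv2.boxPoints(cv2.minAreaRect(pts))
R=(190,320,120,250)
for ce,ar,bx in blobs((hsv[...,1]<40)&(hsv[...,2]>190),R): print('lip',ce,ar,bx.round(1).tolist(),[on('top',u,v,.0425)[:2].round(4).tolist() for u,v in bx])
for ce,ar,bx in blobs((hsv[...,0]>15)&(hsv[...,0]<32)&(hsv[...,1]>60)&(hsv[...,2]>170),(220,262,165,220)): print('pack',ce,ar,bx.round(1).tolist(),[on('top',u,v,.027)[:2].round(4).tolist() for u,v in bx])
for ce,ar,bx in blobs((hsv[...,0]>100)&(hsv[...,0]<125)&(hsv[...,1]>150),R): print('cov',ce,ar,bx.round(1).tolist())
E
```

```text
lip [276.52486188 189.77624309] 362 [[265.20001220703125, 207.6999969482422], [279.8999938964844, 168.6999969482422], [288.0, 171.6999969482422], [273.29998779296875, 210.8000030517578]] [[0.5749, -0.0441], [0.6657, -0.079], [0.6583, -0.0977], [0.5678, -0.0626]]
pack [242.63850416 193.86565097] 722 [[226.10000610351562, 208.3000030517578], [239.89999389648438, 171.60000610351562], [258.79998779296875, 178.6999969482422], [245.0, 215.39999389648438]] [[0.5755, 0.0475], [0.6626, 0.0151], [0.6452, -0.0295], [0.5586, 0.0033]]
cov [213.10169492 162.49830508] 590 [[197.5, 180.10000610351562], [214.6999969482422, 135.89999389648438], [231.3000030517578, 142.3000030517578], [214.10000610351562, 186.60000610351562]]
```

View pics/t0c.png

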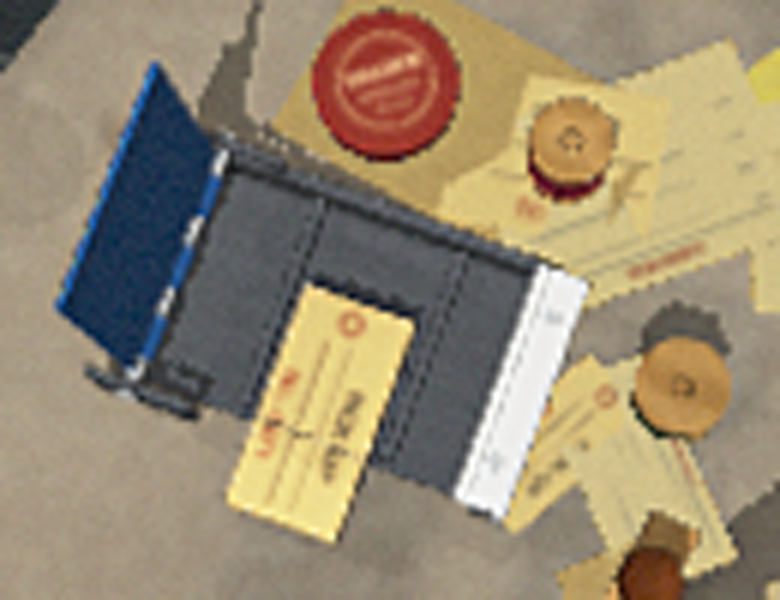

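The crop shows the pack lying in the channel about 36 mm short of home, the cover standing roughly upright on the hinge side (left), and the spools, tin and stamp clear of the tray. Next I'll compute the frame, the cover angle and the first moves.

```bash
cat >> h.py <<'E'
from scipy.spatial.transform import Rotation as R_
th=np.radians(-21.); Y=np.array([np.cos(th),np.sin(th),0]); X=np.array([Y[1],-Y[0],0]); Z=np.array([0,0,1.])
O=np.array([.6167,-.0709,0])-.0809*X
def W(x,y,z): return O+(x*X+y*Y+z*Z)/1000
def T(p): p=np.array(p)-O; return np.array([p@X,p@Y,p[2]])*1000
def go(x,y,z):
    s=status.sense(); M=R_.from_quat(s['tool_rot']).as_matrix()
    return (M.T@(W(x,y,z)-s['tcp_pos'])*1000).round(1)
E
python3 - <<'E'
from h import *
s=status.sense(); M=R_.from_quat(s['tool_rot']).as_matrix(); print('axes cols',M.round(3).tolist())
print('O',O,X,Y,'z-axis vs trayY ang', np.degrees(np.arctan2(np.cross(M[:,2],Y)@M[:,0],M[:,2]@Y)))
for u,v in((215.3,135.3),(200,175.8),(207.7,155.6)):
    o,d=ray('top',u,v); print([T(o+d*((z-o[2])/d[2])).round(1).tolist() for z in (.15,.16,.163,.17)])
# side view: where hinge & lip project
b=cv2.imread('pics/s0.png')
for n,P in dict(lip=(71.5,0,42),lipA=(71.5,-49,42),lipB=(71.5,49,42),edge=(-69,0,163),packend=(8.5,-80,27)).items(): print(n,proj('side',W(*P)).round(1),proj('top',W(*P)).round(1))
print(go(8.5,-125,150),s['tcp_pos'])
E
```

```text
axes cols [[-0.001, 0.901, 0.433], [0.002, 0.433, -0.901], [-1.0, 0.0, -0.002]]
O [0.64569197 0.00462666 0.        ] [-0.35836795 -0.93358043  0.        ] [ 0.93358043 -0.35836795  0.        ] z-axis vs trayY ang -43.34481612494614
[[-75.7, 47.3, 150.0], [-73.5, 45.1, 160.0], [-72.8, 44.4, 163.0], [-71.3, 42.9, 170.0]]
[[-74.0, -42.8, 150.0], [-71.8, -43.8, 160.0], [-71.1, -44.1, 163.0], [-69.6, -44.8, 170.0]]
[[-74.7, 1.8, 150.0], [-72.5, 0.2, 160.0], [-71.8, -0.2, 163.0], [-70.3, -1.3, 170.0]]
lip [270.1 220.6] [272.8 188.2]
lipA [243.8 220.4] [265.4 208. ]
lipB [296.6 220.8] [280.2 168.7]
edge [271.7 136. ] [209. 156.]
packend [231.4 212.5] [235.6 211.5]
[  81.4  491.9 -433.9] [ 0.27044585 -0.56273743  0.23042578]
```

arm_command(
  series=[
    [[0,33,-29,0],[0,33,-29,0],[0,33,-29,0],[0,33,-29,0],[0,33,-29,0],[0,33,-29,0],[0,33,-29,0],[0,33,-29,0],[0,33,-29,0],[0,33,-29,0]],
  ],
  jaw=0,
  force=40,
)

```text
t: 1.1
tcp_pos: [0.4427, -0.1572, 0.2311]
tool_rot: [0.377, 0.599, -0.377, 0.598]
force: [1.1, -0.7, 0.4]
finger_gap: 0.002
```

arm_command(
  series=[
    [[0,33,-29,0],[0,33,-29,0],[0,33,-29,0],[0,33,-29,0],[0,30,-28,0],[0,0,0,-0.15],[0,0,0,-0.15],[0,0,0,-0.15],[0,0,0,-0.15],[0,0,0,-0.15]],
  ],
)

```text
t: 2.1
tcp_pos: [0.5258, 0.0411, 0.2309]
tool_rot: [0.129, 0.696, -0.129, 0.695]
force: [0.4, 0.7, 0.9]
finger_gap: -0.002
```

```bash
cat > st.py <<'E'
from h import *
s=status.sense(); M=R_.from_quat(s['tool_rot']).as_matrix(); f=s['force']
print('t %.2f gap %.2f'%(s['t'],s['finger_gap']),'tray tcp',T(s['tcp_pos']).round(1),'F tray',np.round([f@X,f@Y,f[2]],1),'yaw err deg',np.degrees(np.arctan2(np.cross(M[:,2],Y)@M[:,0],M[:,2]@Y)).round(2),'tool y.X',(M[:,1]@X).round(3),'q',np.round(s['q'],2))
E
python3 st.py; python3 -c "
from h import *
print(go(9,-125,150),go(9,-110,14))"
```

```text
t 2.10 gap -0.00 tray tcp [   8.9 -125.   230.9] F tray [-0.8  0.2  0.9] yaw err deg -0.0 tool y.X -1.0 q [-0.13  0.4   1.68 -0.    1.07  0.23]
[80.9 -0.1  0. ] [216.9  -0.   15.2]
```

arm_command(
  series=[
    [[45,0,0,0],[45,0,0,0],[45,0,0,0],[45,0,0,0],[25,0,0,0],[12,0,0,0],[0,0,8,0],[0,0,8,0],[0,0,5,0],[0,0,5,0]],
  ],
)

```text
t: 3.1
tcp_pos: [0.5524, 0.0309, 0.0159]
tool_rot: [0.131, 0.694, -0.131, 0.696]
force: [-0.2, 0.9, 1.2]
finger_gap: -0.001
```

arm_command(
  series=[
    [[0,0,4,0],[0,0,4,0],[0,0,4,0],[0,0,4,0],[0,0,4,0],[0,0,4,0],[0,0,3,0],[0,0,3,0],[0,0,0,0]],
  ],
)

```text
t: 4.0
tcp_pos: [0.5791, 0.0203, 0.0143]
tool_rot: [0.131, 0.694, -0.131, 0.695]
force: [-0.4, -0.3, -0.4]
finger_gap: 0.002
```

```bash
python3 st.py; python3 -c "
from h import *
a=shot('top','t1.png'); b=shot('side','s1.png')
cv2.imwrite('pics/c1.png',np.hstack([cv2.resize(a[125:225,190:320],(520,400)),cv2.resize(b[190:270,220:310],None,fx=3,fy=5)[:, :270]])[:,:,::-1])"
```

```text
t 4.00 gap 0.00 tray tcp [  9.3 -67.8  14.3] F tray [ 0.4 -0.3 -0.4] yaw err deg -0.38 tool y.X -1.0 q [-0.16  0.79  1.69 -0.    0.66  0.22]
```

View pics/c1.png

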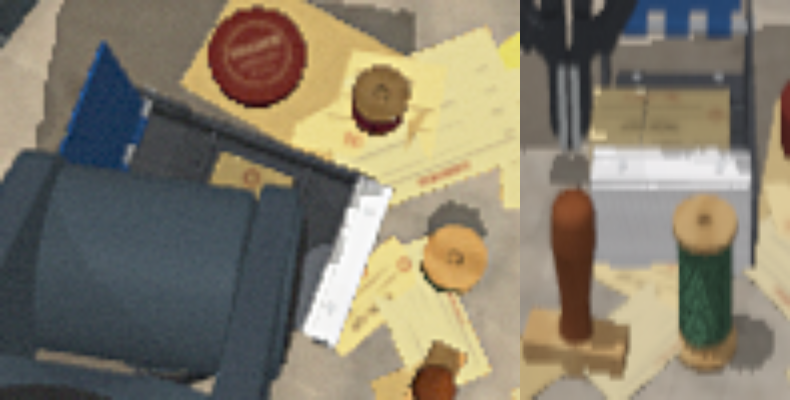

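The side crop shows the fingertip behind the pack's end at about (241,…), with the end face now near column 244 (it was about 231). So the pack is sliding in with little force.

arm_command(
  series=[
    [[0,0,2,0],[0,0,2,0],[0,0,2,0],[0,0,2,0]],
  ],
)

```text
t: 4.5
tcp_pos: [0.5859, 0.0175, 0.0143]
tool_rot: [0.131, 0.695, -0.131, 0.695]
force: [-1.0, 0.0, 0.1]
finger_gap: -0.001
```

arm_command(
  series=[
    [[0,0,1,0],[0,0,1,0],[0,0,0,0]],
  ],
)

```text
t: 4.8
tcp_pos: [0.5879, 0.0168, 0.0143]
tool_rot: [0.131, 0.695, -0.131, 0.695]
force: [0.7, -0.5, -0.3]
finger_gap: 0.002
```

arm_command(
  series=[
    [[0,0,1,0],[0,0,1,0],[0,0,0,0]],
  ],
)

```text
t: 5.1
tcp_pos: [0.5895, 0.0161, 0.0143]
tool_rot: [0.131, 0.695, -0.131, 0.695]
force: [-1.0, 1.1, 0.4]
finger_gap: 0.003
```

arm_command(
  series=[
    [[0,0,1,0],[0,0,0,0]],
  ],
)

```text
t: 5.3
tcp_pos: [0.5896, 0.016, 0.0142]
tool_rot: [0.131, 0.696, -0.131, 0.694]
force: [-3.3, 1.5, 2.1]
finger_gap: -0.003
```

arm_command(
  series=[
    [[0,0,1,0],[0,0,1,0],[0,0,0,0]],
  ],
)

```text
t: 5.6
tcp_pos: [0.5896, 0.0159, 0.0142]
tool_rot: [0.131, 0.697, -0.131, 0.693]
force: [-5.7, 2.3, 5.0]
finger_gap: 0.001
```

```bash
python3 st.py
```

```text
t 5.60 gap 0.00 tray tcp [  9.5 -56.4  14.2] F tray [-0.1 -6.2  5. ] yaw err deg -0.37 tool y.X -1.0 q [-0.16  0.8   1.66  0.    0.7   0.21]
```

```bash
python3 -c "
from h import *
for p in ((297,178),(467,193)): print(T(on('side',*p,0)).round())
print(go(9,-100,14),go(9,-100,240),go(-110,0,240))"
```

```text
[-247.   58.    0.]
[-156.  445.    0.]
[  0.4   0.2 -43.6] [-2.256e+02  1.000e-01 -4.500e+01] [-226.2  119.7   54.3]
```

arm_command(
  series=[
    [[0,0,-10,0],[0,0,-15,0],[0,0,-15,0],[-45,0,0,0],[-45,0,0,0],[-45,0,0,0],[-45,0,0,0],[-45,0,0,0]],
  ],
)

```text
t: 6.4
tcp_pos: [0.5556, 0.0294, 0.2414]
tool_rot: [0.131, 0.694, -0.131, 0.696]
force: [0.2, 0.3, 0.3]
finger_gap: 0.005
```

```bash
python3 st.py; python3 -c "
from h import *
print(go(-110,0,240))"
```

```text
t 6.40 gap 0.00 tray tcp [  9.1 -93.  241.4] F tray [-0.4  0.1  0.3] yaw err deg -0.37 tool y.X -1.0 q [-0.15  0.42  1.6  -0.    1.12  0.23]
[  1.8 119.7  92.2]
```

arm_command(
  series=[
    [[0,40,30,0],[0,40,31,0],[0,40,31,0],[40,0,0,0],[40,0,0,0],[36,0,0,0],[0,0,0,0]],
  ],
)

```text
t: 7.1
tcp_pos: [0.6801, 0.1063, 0.1181]
tool_rot: [0.131, 0.698, -0.132, 0.692]
force: [-1.0, 0.4, -0.4]
finger_gap: 0.001
```

```bash
python3 st.py; python3 -c "
from h import *
a=shot('top','t2.png'); b=shot('side','s2.png')
cv2.imwrite('pics/c2.png',np.hstack([cv2.resize(a[125:225,190:310],(480,400)),cv2.resize(b[110:260,220:325],(300,400))])[:,:,::-1])"
```

```text
t 7.10 gap 0.00 tray tcp [-107.3   -4.3  118.1] F tray [-0.  -1.1 -0.4] yaw err deg -0.43 tool y.X -1.0 q [-0.01  0.74  1.34 -0.    1.06  0.37]
```

View pics/c2.png

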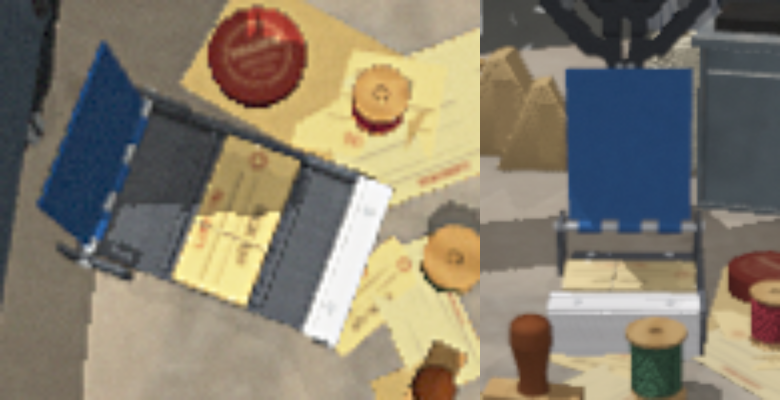

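The picture shows the pack against the rear wall, centred in the channel, with nothing else moved. The cover is still upright.

arm_command(
  series=[
    [[0,-5,4,0],[0,-5,0,0],[0,0,0,0]],
  ],
)

```text
t: 7.5
tcp_pos: [0.6845, 0.0957, 0.1252]
tool_rot: [0.131, 0.694, -0.131, 0.696]
force: [0.3, 0.4, 0.1]
finger_gap: -0.002
```

```bash
python3 st.py
```

```text
t 7.50 gap -0.00 tray tcp [-98.9   3.6 125.2] F tray [-0.5  0.1  0.1] yaw err deg -0.4 tool y.X -1.0 q [-0.02  0.73  1.34 -0.    1.06  0.35]
```

arm_command(
  series=[
    [[2,-5.5,-1,0],[2,-5.5,-1,0],[2,-5.5,-1,0],[2,-6,0,0],[0.6,-5.5,0,0],[0.6,-5.5,0,0],[0.6,-5.5,0,0],[0.6,-5.5,0,0],[2,-5,0,0],[2,-5,0,0]],
  ],
)

```text
t: 8.5
tcp_pos: [0.6609, 0.0463, 0.109]
tool_rot: [0.131, 0.695, -0.131, 0.695]
force: [-0.1, 0.2, 0.9]
finger_gap: 0.005
```

arm_command(
  series=[
    [[2,-5,0,0],[2,-5,0,0],[0,0,0,0]],
  ],
)

```text
t: 8.8
tcp_pos: [0.6569, 0.0367, 0.1045]
tool_rot: [0.131, 0.695, -0.131, 0.695]
force: [0.2, -0.4, -0.5]
finger_gap: 0.001
```

```bash
python3 st.py
```

```text
t 8.80 gap 0.00 tray tcp [-33.9  -1.  104.5] F tray [ 0.3  0.4 -0.5] yaw err deg -0.41 tool y.X -1.0 q [-0.11  0.72  1.44 -0.    0.98  0.26]
```

```bash
python3 -c "
from h import *
b=shot('side','s3.png')
cv2.imwrite('pics/c3.png',cv2.resize(b[110:260,210:330],(480,600))[:,:,::-1])
for t in (90,80,70,60,50):
  c,s=np.cos(np.radians(t)),np.sin(np.radians(t)); print(t,proj('side',W(-64+130*c,30,33+130*s)).round(1))"
```

```text
90 [286.5 136.6]
80 [286.5 140.9]
70 [286.5 147.1]
60 [286.5 155.3]
50 [286.5 165. ]
```

View pics/c3.png

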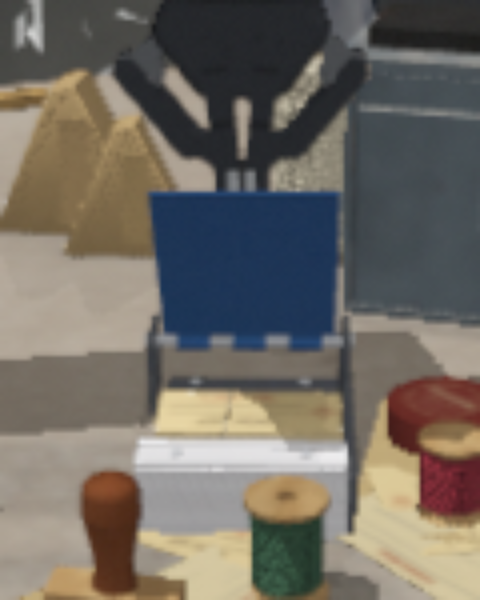

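The side crop shows the cover's free edge at about row 158, so it has folded to about 57°. The finger is behind it, as planned.

arm_command(
  series=[
    [[3.7,-5.8,0,0],[3.7,-5.8,0,0],[3.7,-5.8,0,0],[5.7,-4.5,0,0],[5.7,-4.5,0,0],[5.7,-4.5,0,0],[5,-2.2,0,0],[5,-2.2,0,0],[5,-2.2,0,0],[5,-2.2,0,0]],
  ],
)

```text
t: 9.85
tcp_pos: [0.6429, 0.0003, 0.0564]
tool_rot: [0.131, 0.695, -0.131, 0.695]
force: [1.7, 0.4, 2.0]
finger_gap: -0.004
```

arm_command(
  series=[
    [[4,-1,0,0],[4,-1,0,0],[4,-1,0,0],[0,0,0,0]],
  ],
)

```text
t: 10.25
tcp_pos: [0.6415, -0.0022, 0.0441]
tool_rot: [0.131, 0.695, -0.131, 0.695]
force: [1.0, -0.3, 1.7]
finger_gap: 0.001
```

```bash
python3 st.py; python3 -c "
from h import *
b=shot('side','s4.png')
cv2.imwrite('pics/c4.png',cv2.resize(b[160:260,220:320],(600,600))[:,:,::-1])
for t in (0,5,10,20):
  c,s=np.cos(np.radians(t)),np.sin(np.radians(t)); print(t,proj('side',W(-64+130*c,30,33+130*s)).round(1))"
```

```text
t 10.25 gap 0.00 tray tcp [ 7.8 -1.5 44.1] F tray [-0.   1.   1.7] yaw err deg -0.37 tool y.X -1.0 q [-0.18  0.79  1.52  0.    0.84  0.2 ]
0 [286.2 223.6]
5 [286.3 218.1]
10 [286.3 212.4]
20 [286.4 200.3]
```

View pics/c4.png

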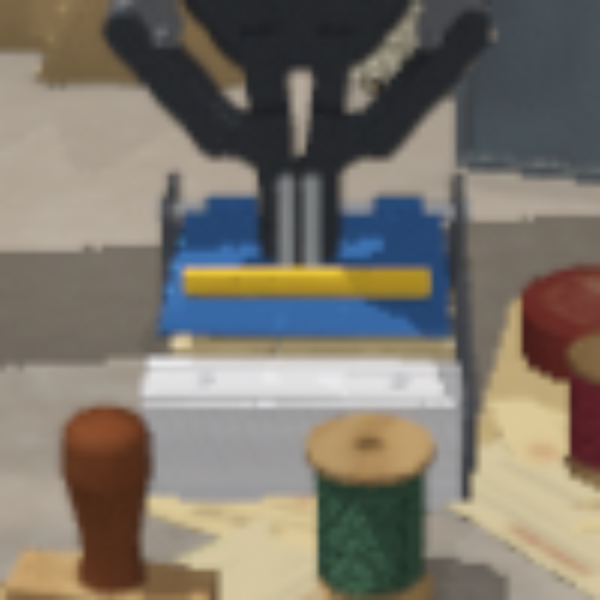

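The cover is now about 7° from flat: its edge is at row 216, above the lip's top edge at row 220. The yellow rib at (271,207) lies just ahead of the fingertip. Next I press it flat.

arm_command(
  series=[
    [[3,-0.5,0,0],[3,0,0,0],[2,0,0,0],[0,0,0,0]],
  ],
)

```text
t: 10.7
tcp_pos: [0.6413, -0.0028, 0.0364]
tool_rot: [0.131, 0.695, -0.131, 0.695]
force: [0.8, -0.2, 2.1]
finger_gap: -0.003
```

arm_command(
  series=[
    [[1,0,0,0],[1,0,0,0],[0,0,0,0]],
  ],
)

```text
t: 11.0
tcp_pos: [0.6413, -0.0029, 0.0346]
tool_rot: [0.131, 0.695, -0.131, 0.695]
force: [-0.7, -1.0, 2.8]
finger_gap: -0.001
```

```bash
python3 st.py
```

```text
t 11.00 gap -0.00 tray tcp [ 8.6 -1.4 34.6] F tray [ 1.2 -0.3  2.8] yaw err deg -0.37 tool y.X -1.0 q [-0.18  0.8   1.52 -0.    0.82  0.19]
```

arm_command(
  series=[
    [[1,0,0,0],[1,0,0,0],[0,0,0,0]],
  ],
)

```text
t: 11.3
tcp_pos: [0.6415, -0.0029, 0.0337]
tool_rot: [0.131, 0.695, -0.131, 0.695]
force: [-0.8, -1.6, 8.8]
finger_gap: 0.001
```

```bash
python3 st.py
```

```text
t 11.30 gap 0.00 tray tcp [ 8.6 -1.2 33.7] F tray [ 1.7 -0.1  8.8] yaw err deg -0.36 tool y.X -1.0 q [-0.18  0.81  1.52 -0.    0.82  0.19]
```

arm_command(
  series=[
    [[0,-1.5,0,0],[0,-1.5,0,0],[0,-1.5,0,0],[0,-1.5,0,0],[0,-1.5,0,0],[0,-1.5,0,0],[0,0,0,0]],
  ],
)

```text
t: 12.0
tcp_pos: [0.6389, -0.0098, 0.0338]
tool_rot: [0.132, 0.694, -0.131, 0.695]
force: [-0.2, 4.2, 7.6]
finger_gap: 0.001
```

```bash
python3 st.py
```

```text
t 12.00 gap 0.00 tray tcp [15.9 -1.2 33.8] F tray [-3.8 -1.7  7.6] yaw err deg -0.42 tool y.X -1.0 q [-0.19  0.8   1.53  0.    0.81  0.18]
```

arm_command(
  series=[
    [[0,-1.5,0,0],[0,-1.5,0,0],[0,-1.5,0,0],[0,-1.5,0,0],[0,0,0,0]],
  ],
)

```text
t: 12.5
tcp_pos: [0.6367, -0.0155, 0.0338]
tool_rot: [0.132, 0.694, -0.131, 0.695]
force: [-0.2, 3.6, 7.7]
finger_gap: 0.002
```

arm_command(
  series=[
    [[0,-1.5,0,0],[0,-1.5,0,0],[0,-1.5,0,0],[0,0,0,0]],
  ],
)

```text
t: 12.9
tcp_pos: [0.6356, -0.0195, 0.0338]
tool_rot: [0.132, 0.694, -0.131, 0.696]
force: [1.6, 4.6, 6.1]
finger_gap: 0.003
```

```bash
python3 st.py; python3 -c "
from h import *
b=shot('side','s5.png')
cv2.imwrite('pics/c5.png',cv2.resize(b[180:250,230:310],(800,600),interpolation=cv2.INTER_CUBIC)[:,:,::-1])
for s in (0,8,16): print(s,proj('side',W(30+s,30,43.5)).round(1),proj('side',W(36+s,30,43.5)).round(1))"
```

```text
t 12.90 gap 0.00 tray tcp [26.2 -0.8 33.8] F tray [-4.8 -0.2  6.1] yaw err deg -0.43 tool y.X -1.0 q [-0.21  0.8   1.54  0.    0.8   0.16]
0 [286.2 210.2] [286.2 211.5]
8 [286.2 212. ] [286.2 213.4]
16 [286.2 213.9] [286.2 215.3]
```

View pics/c5.png

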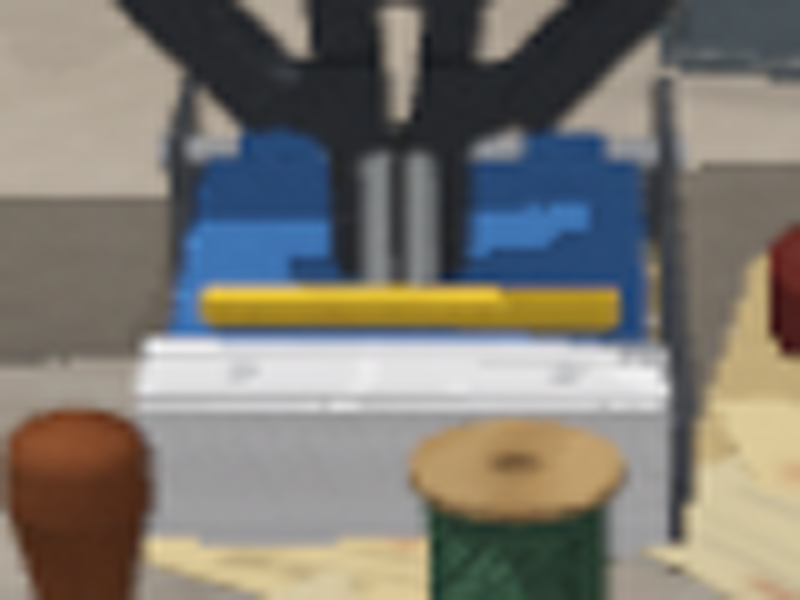

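The rib's back edge is at about row 213, so the slide is roughly 10–13 mm in, and the cover's edge is going under the lip. I'll continue to the stop.

arm_command(
  series=[
    [[0,-1.5,0,0],[0,-1.5,0,0],[0,-1.5,0,0],[0,0,0,0]],
  ],
)

```text
t: 13.35
tcp_pos: [0.6341, -0.0239, 0.0338]
tool_rot: [0.132, 0.694, -0.131, 0.696]
force: [1.4, 3.8, 6.5]
finger_gap: -0.005
```

arm_command(
  series=[
    [[0,-1.5,0,0],[0,-1.5,0,0],[0,0,0,0]],
  ],
)

```text
t: 13.65
tcp_pos: [0.6338, -0.0247, 0.0337]
tool_rot: [0.134, 0.693, -0.13, 0.696]
force: [3.1, 9.7, 5.8]
finger_gap: 0.002
```

```bash
python3 st.py
```

```text
t 13.65 gap 0.00 tray tcp [31.7 -0.6 33.7] F tray [-10.2  -0.6   5.8] yaw err deg -0.49 tool y.X -1.0 q [-0.22  0.8   1.54  0.01  0.8   0.15]
```

arm_command(
  series=[
    [[0,-1.5,0,0],[0,-1.5,0,0],[0,0,0,0],[0,0,0,0]],
  ],
)

```text
t: 14.05
tcp_pos: [0.6338, -0.025, 0.0338]
tool_rot: [0.135, 0.693, -0.129, 0.697]
force: [6.9, 17.0, 4.5]
finger_gap: -0.003
```

```bash
python3 st.py
```

```text
t 14.05 gap -0.00 tray tcp [31.9 -0.5 33.8] F tray [-18.3   0.4   4.5] yaw err deg -0.55 tool y.X -1.0 q [-0.22  0.8   1.54  0.01  0.79  0.15]
```

Hard stop reached: 18 N with no more travel. I'll unload and then lift away.

arm_command(
  series=[
    [[0,3,0,0],[-1,3,0,0],[-3,0,0,0],[-10,0,0,0],[-40,0,0,0],[-45,0,0,0],[-45,0,0,0],[-45,0,0,0],[0,40,-25,0],[0,40,-25,0]],
  ],
)

```text
t: 15.05
tcp_pos: [0.6158, 0.0664, 0.2238]
tool_rot: [0.133, 0.693, -0.133, 0.696]
force: [0.2, 0.1, -0.5]
finger_gap: -0.003
```

arm_command(
  series=[
    [[0,0,-45,0],[0,0,-45,0],[0,0,-45,0],[0,0,0,0],[0,0,0,0],[0,0,0,0],[0,0,0,0]],
  ],
)

```text
t: 15.75
tcp_pos: [0.4912, 0.1161, 0.2218]
tool_rot: [0.131, 0.694, -0.131, 0.695]
force: [0.5, -0.5, 0.1]
finger_gap: 0.004
```

```bash
python3 st.py; python3 -c "
from h import *
a=shot('top','t6.png');b=shot('side','s6.png')
cv2.imwrite('pics/c6.png',np.hstack([cv2.resize(a[125:225,190:310],(480,400)),cv2.resize(b[180:255,230:290],(320,400),interpolation=cv2.INTER_CUBIC)])[:,:,::-1])
for s in (0,8,16): print(s,proj('top',W(33+s,0,43.5)).round(1))
h=cv2.cvtColor(a,cv2.COLOR_RGB2HSV);m=(h[...,0]>18)&(h[...,0]<32)&(h[...,1]>170)&(h[...,2]>120);m[:150]=0;m[205:]=0;m[:,:235]=0;m[:,275:]=0
p=np.argwhere(m)[:,::-1];print(len(p),p.mean(0) if len(p) else 0)"
```

```text
t 15.75 gap 0.00 tray tcp [ -48.7 -184.2  221.8] F tray [0.3 0.6 0.1] yaw err deg -0.43 tool y.X -1.0 q [ 0.01  0.38  1.74 -0.    1.02  0.38]
0 [257.3 182.4]
8 [260.5 183.5]
16 [263.7 184.7]
75 [263.05333333 184.22666667]
```

View pics/c6.png

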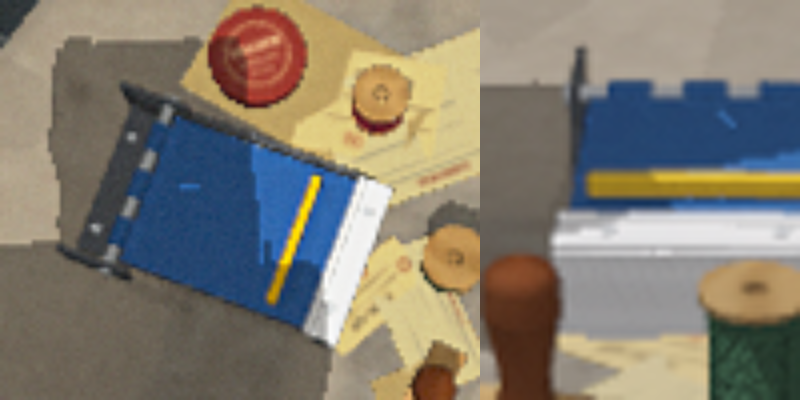

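The cover lies flat with its edge under the lip, and the rib at (263.1,184.2) puts the slide at about 15 mm, within error of the full 16 mm. The spools, stamp and tin are where they were, and the arm is clear.

```bash
python3 -c "
from station import ticket
print(ticket.sign_off())"
```

```text
the job is handed in; nothing more can be done
None
```

The job is done and handed in at about 16 s of the 50 s allowed. The tag pack is against the rear wall, and the blue cover is shut with its free edge under the retaining lip.

- **Pack:** I pushed it in with the shut fingertip until it stopped at about 6 N. The pictures showed it touching the rear wall and centred in the channel, and it was never lifted.
- **Cover:** I folded it down from the hinge side and pressed it flat with about 9 N. Then I pushed the rib forward to a hard stop, at 18 N with no more travel.
- **Last check:** After the arm withdrew, the cover stayed flat by itself, with its edge under the lip. The rib's position gives about 14–15 mm of slide against the full 16 mm. I put the difference down to camera error, because the hard stop had been felt.
- **Surroundings:** In the last pictures the spools, stamp and pin tin looked to be where they started. The arm was well clear, with wrist force near zero.

No check failed.

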